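# Slide the condiment caddy past the spring catch into its dock

### The job

Push the grey condiment caddy along its white dock until it stands fully home against the end stop: with closed fingertips press the steel strip of the spring catch down and keep it down while you push the caddy's tall side fin along, so that the caddy's low fin passes over the catch's tooth. Then let the strip go, so that the tooth springs up between the two fins and locks the caddy, and move clear. Only touch and push, gently: do not pinch or lift the caddy or its two jars, and leave the other things on the worktop where they are.

Things in the scene. Friction and masses are not known exactly. Their poses are not given: they have to be found in the camera images.
- dock: white dock, fixed to the worktop (its z 0); base plate x -64 to 60, y -140 to 140, 8 mm thick, origin under its middle. The caddy slides along +y between two guide rails (tops at z 20 and 24) to an end stop with its face at y 130, top at z 34. The catch lies in a 30 mm wide slot along the robot's side, middle line x -40; beside it the base is flat (z 8) from x -64 to -18.
- catch: steel spring catch: strip 26 wide, top at dock z 25 when up, from dock y -128 to 20, with an upright 13 mm high tooth across its far end (dock y 8 to 20). Origin: on the strip's top face, under the tooth's middle (dock x -40, y 14, z 25 when up, 9 at its lower stop). Axes as the dock's. Moves straight up and down wherever pressed; spring 3.5 N at the top, 5 N at the bottom.
- strip (a point): point on the middle line of the catch strip's top face, at dock x -40, y -66 mm; goes up and down with the catch. Pressed by 10 to 16 mm (its stop), the tooth clears the undersides of the caddy's fins (dock z 28); the strip itself always runs clear beneath them.
- caddy: loose grey open tub, 60 (x) x 170 (y) x 40 mm, 0.3 to 0.5 kg plus jars, origin under its centre, axes as the dock's; slides at dock x 20, z 8; origin at dock y -28 to 5 at the start, 45 when home. Two fins stand out over the catch strip, caddy x -75 to -29: low front fin, y -21 to -9, z 20 to 30; tall rear fin, y -53 to -41, z 20 to 40. The gap takes the tooth from dock y 41 on.
- push_face (a point): point on the rear face (facing -y) of the caddy's tall fin, at caddy x -60, y -53, z 30 mm; it is right over the middle line of the strip; axes as the caddy's; push it along +y
- salt: salt shaker, 44 mm across, 90 high, stands loose in the middle of the caddy, origin at its underside
- spice_jar: spice jar with dark lid, 45 mm across, 105 high, stands loose at the front end of the caddy, origin at its underside
- honey: bystander: honey jar with dark lid, 65 mm across, 86 high, behind the dock, origin at its underside
- timer: bystander: round egg timer, 69 mm across, 54 high, beyond the end-stop end of the dock, origin at its underside
- mill: bystander: wooden pepper mill, 58 mm across, 165 high, to the right of the dock, origin at its underside
There are look-alikes about, which are no part of the job. What is shaped like the spice_jar but blue or yellow is not meant.

How it is judged:
By the outcome, as a careful person would: the job done as asked, in the order asked, and still so for the second after the job is handed in, with the robot touching nothing.
It also fails if it takes over 38 s, if anything falls off the work surface, if the arm or the gripper's body presses on something with over 40 N, if the wrist force passes 120 N, or if a joint passes its speed limit or range.

### The arm

A 7-joint arm with a two-finger parallel gripper is mounted at the origin on a cart in front of the work surface, level with it; the furniture and walls round the work are solid. World frame = base frame: x ahead of the robot, y to its left, z up, the work surface at z = 0. Lengths are in m, angles in rad, forces in N, time in s.
With the tool pointing down it reaches from about 0.425 to 0.825 m from the base axis. Payload 3.6 kg.
Tool frame: the origin (TCP) lies at the very end of the fingers, on their centre line; the grasp point (between the pads) lies r.grasp_offset behind it (r.grasp_offset is the distance from the TCP to the grasp point, in m); z points along the fingers, y is the line along which they close (so a half turn about z gives the same grasp; the last joint's range is limited). The gripper opens to 85 mm and grips with 20 to 120 N. Pads are 22 mm wide; open, the fingers measure 114 mm over their backs; the gripper's body (76 mm by 85 mm) begins 54 mm behind the grasp point. The pads swing forward as they close: fully open they stand 13 mm farther back than shut.
Start: joints at [1.181, 0.615, -0.013, 1.423, 0.008, 1.103, -0.04], TCP at [0.231, -0.608, 0.231] pointing down, gripper open.
Joint ranges: [-3.12, 3.12], [-0.3, 2.06], [-1.34, 1.32], [0.26, 2.42], [-1.36, 4.5], [0.01, 1.98], [-2.84, 2.84]. Speed limits (rad/s): [2.79, 2.79, 3.14, 3.14, 3.14, 3.14, 3.14].

### API

Orientations are given as a rotation vector (axis times angle).
In Python, from workcell import r gives the robot as it stands. The module is installed in compiled form; this text tells all that it offers.
- The arm moves only by the shell command python3 -m creep 'ROWS' [FORCE]. ROWS is JSON, one flat list of numbers, 5 for each row, row after row: the shift along the tool's x, y, z each as a share of 250 mm, from -1 to 1, then the turn about the tool's z as a share of 120 degrees, from -1 to 1, then the closure, from -1 (fully open) to 1 (shut), so that 0 is half open. A call has 1 to 20 rows; each row is the pose to reach, as a shift and turn from the pose commanded when the call began, along the tool's axes at that moment; what a row does not reach only later rows make up. A row lasts 1/8 s, in which the tool goes at most 62.5 mm and 10.7 degrees, less where a joint would pass 70% of its speed; a pose out of reach is approached as far as the arm can. A call with a number of a shift or a turn outside -1 to 1 is refused whole. A call with a gripper value outside its range is refused whole. The fingers move at their own pace and stop on an object; FORCE is the grip in N (left out, the last holds). Time passes only in rows, so rows that repeat a pose let the fingers close. It gives the time, the measured TCP pose, the force, the opening and the grip force at its end, in the units of the state.
- r.read_state(): the state, without advancing time (a new reading comes with each control period).
- r.capture(name): name is "side" or "top" or "wrist"; returns the picture (420x560x3 uint8, blue, green, red); there is no depth.
- r.calibration(name): a dict with "fovy" (degrees; the focal length in pixels is half the picture's height over the tangent of half this angle, whatever the lens; pixels are square), "cx", "cy" (the principal point, pixels), "cam_to_world" (4x4, takes a point from camera to world coordinates); the wrist camera has in their place "T_tool_cam" (4x4, takes a point from camera to tool coordinates, whose origin is the TCP and whose axes are the flange's). Camera axes: x right, y up, looking along -z (the intrinsics and any distortion apply to the point x, -y, -z); pixel columns grow to the right and rows downward; lengths in m; the calibration is good to about 2 mm. The wrist camera is an equidistant fisheye: a pixel r from the principal point sees the ray r / f radians off the axis. A picture is of the moment at which its call begins: read the wrist's pose just before it. calibration takes no time and is no camera call.
- r.finish_job(): hands the job in; it is judged then, once.
The state is a dict: "time_s": time; "joint_positions": joint angles; "joint_vel": joint speeds; "tau": joint torques, N m; "tool_pos": TCP position; "eef_rot": TCP orientation; "ft_force": force on the tool from outside, world axes, zero at the start; "ft_torque": the same for the moment, N m; "finger_gap": opening from 0.0 (shut) to 1.0 (fully open); "finger_force": force on a finger pad.
Only numpy, scipy, OpenCV 4.12 (cv2) and the standard library are available. Lean on these libraries where they do the work, as an engineer would, in place of code of your own. Each camera call takes 0.05 s, during which the arm holds its last target. There are 200 camera calls.

## Working session

There is one attempt and no reset: what is moved stays moved. The work goes in short steps, Python scripts to look and compute and a shell command to move; the robot and the scene stay as the last step left them, time stands still between calls to the robot, and variables do not carry over. Pictures are saved under pics/ and viewed, at most 10 in all, crops included, and the job is handed in when it is done.

```bash
mkdir -p pics; ls
python3 - <<'E'
from workcell import r
import cv2,numpy as np
s=r.read_state();print(s['time_s'],s['tool_pos'],s['eef_rot'],s['ft_force'],r.grasp_offset)
for n in ('side','top'):
    cv2.imwrite(f'pics/{n}0.png',r.capture(n));c=r.calibration(n)
    print(n,{k:(np.round(v,4).tolist() if k=='cam_to_world' else v) for k,v in c.items()})
print(r.calibration('wrist'))
E
```

```text
pics
0.0 [ 0.23041807 -0.60694149  0.2301337 ] [-3.08748522e+00 -5.66398156e-01  7.63660178e-04] [-0.14453249  0.15469533  0.2416221 ] 0.0187
side {'fovy': 56.6766589481247, 'cx': 281.88098790126764, 'cy': 210.36933810079762, 'cam_to_world': [[-0.8846, 0.2039, -0.4195, 0.1632], [-0.4659, -0.4286, 0.7741, 0.868], [-0.022, 0.8802, 0.4741, 0.4775], [0.0, 0.0, 0.0, 1.0]]}
top {'fovy': 43.7791398458841, 'cx': 284.0796132009897, 'cy': 212.675870054016, 'cam_to_world': [[-0.0098, 0.986, -0.1664, 0.3395], [-0.9999, -0.0107, -0.0046, 0.1723], [-0.0063, 0.1664, 0.986, 1.2166], [0.0, 0.0, 0.0, 1.0]]}
{'fovy': 65.70646984690485, 'cx': 280.0139902725187, 'cy': 211.29994423904344, 'T_tool_cam': array([[-4.66796383e-04,  9.47695485e-01,  3.19175580e-01,
         8.29267559e-02],
       [ 9.99999547e-01,  7.07282370e-04, -6.37555472e-04,
         8.07101140e-04],
       [-8.29955702e-04,  3.19175137e-01, -9.47695385e-01,
        -1.42328472e-01],
       [ 0.00000000e+00,  0.00000000e+00,  0.00000000e+00,
         1.00000000e+00]])}
```

View pics/top0.png

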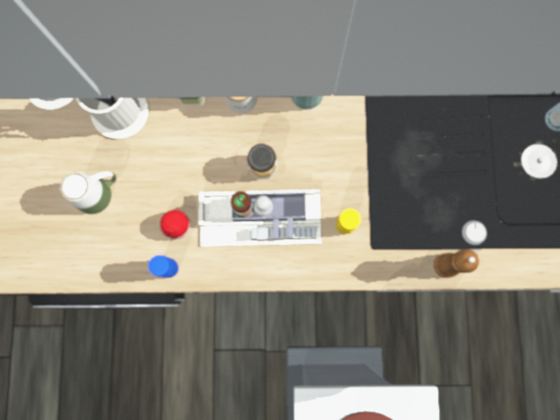

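View pics/side0.png

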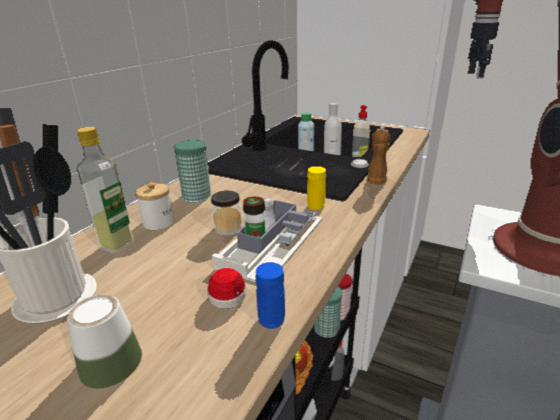

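The top view shows the dock at about px (199–321, 190–246), with +y left and +x up. The catch strip lies along its lower, robot-side edge at row ~234. The yellow look-alike stands at (348,220), just off the dock's -y end. I'll measure the dock and take a crop.

```bash
cat > h.py <<'E'
from workcell import r
import cv2,numpy as np
from scipy.spatial.transform import Rotation as R
def ray(n,px):
    c=r.calibration(n);f=210/np.tan(np.radians(c['fovy']/2));T=c['cam_to_world']
    px=np.atleast_2d(px).astype(float)
    d=np.c_[(px[:,0]-c['cx'])/f,-(px[:,1]-c['cy'])/f,-np.ones(len(px))]
    return T[:3,3],d@T[:3,:3].T
def onz(n,px,z):
    o,d=ray(n,px);return o+d*((z-o[2])/d[:,2])[:,None]
def proj(n,P):
    c=r.calibration(n);f=210/np.tan(np.radians(c['fovy']/2));T=c['cam_to_world']
    p=(np.atleast_2d(P)-T[:3,3])@T[:3,:3]
    return np.c_[c['cx']-f*p[:,0]/p[:,2],c['cy']+f*p[:,1]/p[:,2]]
E
python3 - <<'E'
from h import *
im=cv2.imread('pics/top0.png')
hsv=cv2.cvtColor(im,cv2.COLOR_BGR2HSV)
m=((hsv[...,1]<40)&(hsv[...,2]>150)).astype(np.uint8)
m[:180]=0;m[255:]=0;m[:,:192]=0;m[:,330:]=0
m=cv2.morphologyEx(m,cv2.MORPH_CLOSE,np.ones((9,9)))
cs,_=cv2.findContours(m,0,2);c=max(cs,key=cv2.contourArea)
q=cv2.minAreaRect(c);b=cv2.boxPoints(q);print(q,b)
print(onz('top',b,.008).round(4), onz('top',[q[0]],.008))
t=cv2.resize(im[180:256,190:362],None,fx=4.6,fy=4.6,interpolation=2)
s=cv2.imread('pics/side0.png');s=cv2.resize(s[190:290,205:335],None,fx=2.3,fy=2.3,interpolation=2)
o=np.zeros((590,800,3),np.uint8);o[:t.shape[0],:t.shape[1]]=t[:,:800];o[355:355+s.shape[0],:s.shape[1]]=s
cv2.imwrite('pics/c0.png',o)
E
```

```text
((257.36126708984375, 221.13304138183594), (63.12890625, 128.30657958984375), 88.58557891845703) [[192.4484  191.16174]
 [320.71585 187.99466]
 [322.27414 251.10434]
 [194.00668 254.27142]]
[[0.5974 0.3941 0.008 ]
 [0.6017 0.0908 0.008 ]
 [0.4523 0.0904 0.008 ]
 [0.448  0.3876 0.008 ]] [[0.52409974 0.2406818  0.008     ]]
```

View pics/c0.png

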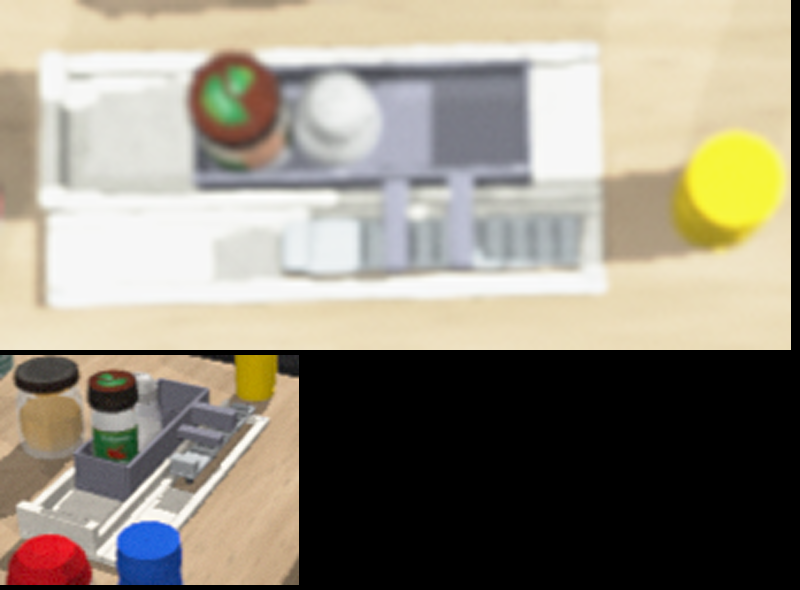

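Run:
```python
from h import *
C=lambda x,y:(190+x/4.6,180+y/4.6)
a=onz('top',[C(48,304)],.008)[0];b=onz('top',[C(605,291)],.008)[0]
d=a-b;L=np.hypot(*d[:2]);yaw=np.arctan2(-d[0],d[1]);print(a,b,L,np.degrees(yaw))
Y=np.r_[d[:2]]/L;X=np.r_[Y[1],-Y[0]]
o=(a+b)[:2]/2+.064*X;print('dock',o)
w=lambda x,y,z:np.r_[o+X*x/1e3+Y*y/1e3,z/1e3]
for n,p,z in (('strip end',(583,265),25),('tallfin tip rear',(475,268),48),('low fin front tip',(385,268),38),('tub rear',(528,60),48)):
    q=onz('top',[C(*p)],z/1e3)[0][:2]-o;print(n,(q@X*1e3).round(1),(q@Y*1e3).round(1))
s=r.read_state();M=R.from_rotvec(s['eef_rot']).as_matrix();print(M.round(3))
for P in ([.48,-.3,.23],w(-40,-110,180)): print(P,(M.T@(P-s['tool_pos'])/.25).round(3))
```

```text
[0.46690615 0.37299779 0.008     ] [0.47055421 0.09178576 0.008     ] 0.28123568857507875 0.7432353735645818
dock [0.5327248  0.23322195]
strip end -52.6 -129.0
tallfin tip rear -55.5 -74.8
low fin front tip -53.3 -30.6
tub rear 47.6 -103.7
[[ 0.935  0.355 -0.001]
 [ 0.355 -0.935  0.002]
 [-0.    -0.002 -1.   ]]
[0.48, -0.3, 0.23] [ 1.369 -0.794  0.003]
[0.49415503 0.12271235 0.18      ] [ 2.022 -2.354  0.207]
```

```bash
python3 -m creep '[0.2,-0.12,0,0.03,1, 0.4,-0.24,0,0.07,1, 0.6,-0.36,0,0.1,1, 0.8,-0.48,0,0.14,1, 1,-0.6,0,0.167,1, 1,-0.6,0,0.167,1]' 20
python3 - <<'E'
from h import *
s=r.read_state();M=R.from_rotvec(s['eef_rot']).as_matrix();print(M.round(3),s['tool_pos'],s['finger_gap'])
for P in ([.494,.10,.20],): print(P,(M.T@(P-s['tool_pos'])/.25).round(3))
E
```

```text
time_s: 0.85
tool_pos: [0.416, -0.3722, 0.2309]
eef_rot: [-3.137, -0.04, -0.003]
ft_force: [-0.8, -0.6, -0.4]
finger_gap: -0.002
finger_force: 0.0
[[ 1.     0.025  0.002]
 [ 0.025 -1.     0.005]
 [ 0.002 -0.004 -1.   ]] [ 0.41601452 -0.37217365  0.23086635] -0.0019253164523303909
[0.494, 0.1, 0.2] [ 0.359 -1.88   0.133]
```

```bash
python3 -m creep '[0.05,-0.25,0,0,1, 0.1,-0.5,0,0,1, 0.2,-0.75,0,0,1, 0.3,-1,0,0,1, 0.3,-1,0,0,1]'; python3 -m creep '[0.05,-0.25,0,0,1, 0.07,-0.5,0.06,0,1, 0.07,-0.75,0.1,0,1, 0.07,-0.9,0.14,0,1, 0.07,-0.9,0.14,0,1]';  python3 - <<'E'
from h import *
s=r.read_state();M=R.from_rotvec(s['eef_rot']).as_matrix();print(M.round(4),s['tool_pos'],s['time_s'])
im=r.capture('wrist');cv2.imwrite('pics/w1.png',cv2.resize(im,(784,588)))
cv2.imwrite('pics/w1raw.png',im)
im=cv2.imread('pics/top0.png');h=cv2.cvtColor(im,cv2.COLOR_BGR2HSV)
m=cv2.inRange(h,(22,150,120),(35,255,255));ys,xs=np.where(m);k=xs>300
print('yellow',onz('top',[[np.median(xs[k]),np.median(ys[k])]],.06))
E
```

```text
time_s: 1.48
tool_pos: [0.4841, -0.1228, 0.2311]
eef_rot: [-3.139, -0.034, -0.0]
ft_force: [0.9, 0.2, 0.1]
finger_gap: -0.001
finger_force: 0.0
time_s: 2.1
tool_pos: [0.4966, 0.1001, 0.1953]
eef_rot: [-3.141, -0.03, 0.004]
ft_force: [0.2, 0.4, -1.1]
finger_gap: 0.001
finger_force: 0.0
[[ 9.998e-01  1.890e-02 -2.400e-03]
 [ 1.890e-02 -9.998e-01  8.000e-04]
 [-2.400e-03 -8.000e-04 -1.000e+00]] [0.49661094 0.1000954  0.19526998] 2.1
yellow [[0.5143039 0.0372158 0.06     ]]
```

View pics/w1.png

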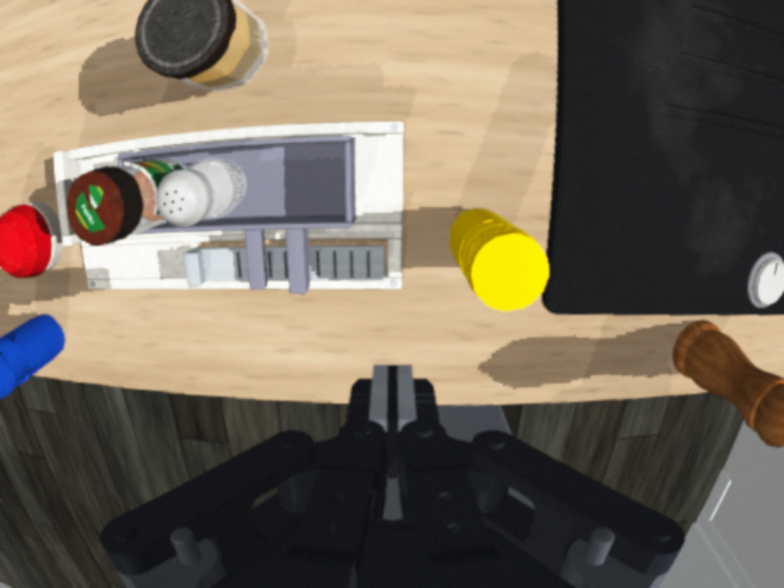

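The wrist view shows the strip at (190–387, 246–279), the tall fin's tip at (299,292) with its rear edge at x≈308, and the plate corner at (402,289). I'll cross-check these against the dock estimate.

```bash
cat >> h.py <<'E'
def wray(px,pos,M):
    c=r.calibration('wrist');f=210/np.tan(np.radians(c['fovy']/2));T=c['T_tool_cam']
    u=np.atleast_2d(px)-[c['cx'],c['cy']];rr=np.linalg.norm(u,axis=1);th=rr/f
    d=np.c_[u[:,0]/rr*np.sin(th),-u[:,1]/rr*np.sin(th),-np.cos(th)]@T[:3,:3].T@M.T
    return pos+M@T[:3,3],d
def wonz(px,z,pos,M):
    o,d=wray(px,pos,M);return o+d*((z-o[2])/d[:,2])[:,None]
o=np.array([.5327,.2332]);ya=np.radians(.743);X=np.r_[np.cos(ya),np.sin(ya)];Y=np.r_[-X[1],X[0]]
def dock(p): q=np.atleast_2d(p)[:,:2]-o;return np.c_[q@X,q@Y]*1e3
def w(x,y,z): return np.r_[o+X*x/1e3+Y*y/1e3,z/1e3]
def go(P):
    s=r.read_state();M=R.from_rotvec(s['eef_rot']).as_matrix()
    print('at dock',dock(s['tool_pos']),s['tool_pos'][2],'rows',(M.T@(P-s['tool_pos'])/.25).round(3),'yaw',np.degrees(np.arctan2(M[1,0],M[0,0])).round(2),'F',s['ft_force'].round(1),s['time_s'])
E
python3 - <<'E'
from h import *
s=r.read_state();M=R.from_rotvec(s['eef_rot']).as_matrix();pos=s['tool_pos']
for n,p,z in (('plate c -64,-140',(402.5,289.5),8),('strip -53 -128',(385,279),25),('strip -27 -128',(387,246),25),('fin -55 -75',(308,293),48),('rail far c 60 -140',(402,123),20),('plate left -64,140',(89,289),8)):
    print(n,dock(wonz(np.array(p)/1.4,z/1e3,pos,M)).round(1))
go(w(-40,-97,45))
E
```

```text
plate c -64,-140 [[ -60.3 -144.5]]
strip -53 -128 [[ -46.9 -131.4]]
strip -27 -128 [[ -22.7 -132.9]]
fin -55 -75 [[-49.9 -79.4]]
rail far c 60 -140 [[  63.2 -143.2]]
plate left -64,140 [[-59.1 135. ]]
at dock [[ -37.24054601 -135.59434647]] 0.1957022393005089 rows [-0.01  -0.155  0.603] yaw 0.83 F [ 0.1 -1.1  0.3] 2.15
```

```bash
python3 -m creep '[-0.004,-0.13,0.1,0,1, -0.004,-0.13,0.3,0,1, -0.004,-0.13,0.5,0,1, -0.004,-0.13,0.6,0,1, -0.004,-0.13,0.6,0,1]';  python3 - <<'E'
from h import *
s=r.read_state();M=R.from_rotvec(s['eef_rot']).as_matrix()
im=r.capture('wrist');cv2.imwrite('pics/w2.png',cv2.resize(im,(784,588)))
go(w(-40,-103,12))
E
```

```text
time_s: 2.78
tool_pos: [0.4955, 0.1265, 0.0449]
eef_rot: [3.138, 0.014, -0.006]
ft_force: [0.5, -0.1, -0.8]
finger_gap: -0.0
finger_force: 0.0
at dock [[ -37.461048   -105.39227081]] 0.04626876533232836 rows [-0.01  -0.01   0.137] yaw 0.54 F [-0.9 -0.5 -0.7] 2.825
```

View pics/w2.png

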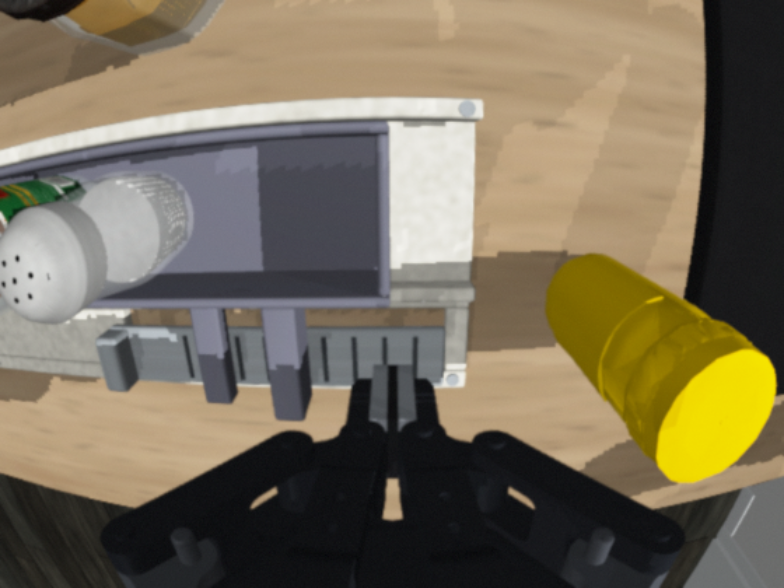

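The strip end shows at (445,326)–(443,382), the tall fin's rear edge at about x=307 and the fingertips at (393,368), with a gap of a couple of centimetres to the fin. I'll put numbers on that from here.

Run:
```python
from h import *
s=r.read_state();M=R.from_rotvec(s['eef_rot']).as_matrix();pos=s['tool_pos']
for n,p,z in (('strip -53 -128',(443,383),25),('strip -27 -128',(445,326),25),('fin tip -55 -75',(311,418),48),('fin root rear',(307,308),48),('plate -64 -140',(466,386),8)):
    q=dock(wonz(np.array(p)/1.4,z/1e3,pos,M));print(n,q.round(1),'rel tcp',(q-dock(pos)).round(1))
```

```text
strip -53 -128 [[ -47.4 -127. ]] rel tcp [[-10.  -21.7]]
strip -27 -128 [[ -21.9 -126.8]] rel tcp [[ 15.6 -21.4]]
fin tip -55 -75 [[-49.5 -75.8]] rel tcp [[-12.   29.6]]
fin root rear [[ -5.7 -77.8]] rel tcp [[31.7 27.5]]
plate -64 -140 [[ -59. -140.]] rel tcp [[-21.5 -34.6]]
```

```bash
python3 -m creep '[0,0,0.03,0,1, 0,0,0.06,0,1, 0,0,0.08,0,1, 0,0,0.1,0,1, 0,0,0.12,0,1, 0,0,0.138,0,1, 0,0,0.138,0,1]';  python3 - <<'E'
from h import *
go(w(-40,-91,11))
E
```

```text
time_s: 3.7
tool_pos: [0.4962, 0.13, 0.0117]
eef_rot: [-3.141, -0.021, -0.0]
ft_force: [-0.5, -0.3, 4.0]
finger_gap: -0.001
finger_force: 2.2
at dock [[ -37.83612022 -102.69571743]] 0.011714533650883787 rows [-0.009 -0.047  0.003] yaw 0.75 F [-0.5 -0.3  4. ] 3.7
```

```bash
python3 -m creep '[-0.003,-0.012,0.001,0,1, -0.003,-0.024,0.002,0,1, -0.003,-0.036,0.002,0,1, -0.003,-0.048,0.002,0,1, -0.003,-0.06,0.002,0,1, -0.003,-0.072,0.002,0,1, -0.003,-0.084,0.002,0,1, -0.003,-0.096,0.002,0,1]';  python3 - <<'E'
from h import *
go(w(-40,-22,11))
im=r.capture('wrist');cv2.imwrite('pics/w3.png',cv2.resize(im,(784,588)))
E
```

```text
time_s: 4.7
tool_pos: [0.4937, 0.1499, 0.0113]
eef_rot: [3.136, 0.016, -0.006]
ft_force: [-2.3, -9.5, 9.1]
finger_gap: -0.003
finger_force: 6.0
at dock [[-40.11076372 -82.75452806]] 0.011340366703334798 rows [-0.    -0.243  0.   ] yaw 0.58 F [-2.3 -9.5  9.1] 4.7
```

View pics/w3.png

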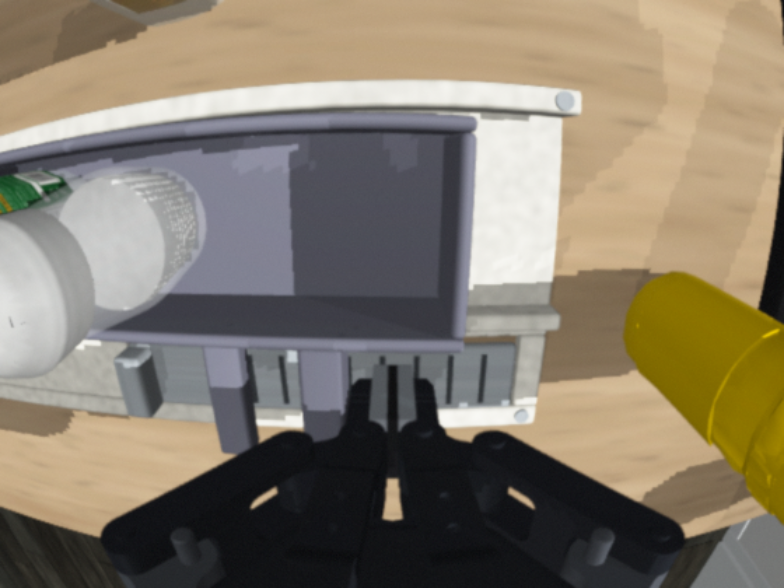

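Fingers are on the strip and against the tall fin: Fy is -9.5 N, and the jars are upright. Continuing the push.

```bash
python3 -m creep '[0,-0.01,-0.001,0,1, 0,-0.02,-0.002,0,1, 0,-0.03,-0.002,0,1, 0,-0.04,-0.002,0,1, 0,-0.05,-0.002,0,1, 0,-0.06,-0.002,0,1, 0,-0.07,-0.002,0,1, 0,-0.08,-0.002,0,1]';  python3 - <<'E'
from h import *
go(w(-40,-22,11))
im=r.capture('side');cv2.imwrite('pics/s4.png',cv2.resize(im[170:310,190:370],None,fx=4,fy=4,interpolation=2))
E
```

```text
time_s: 5.75
tool_pos: [0.4932, 0.1704, 0.0114]
eef_rot: [3.136, 0.016, -0.007]
ft_force: [-0.1, -7.9, 5.4]
finger_gap: -0.001
finger_force: 5.0
at dock [[-40.36130795 -62.32569179]] 0.011397002406576897 rows [ 0.001 -0.161  0.001] yaw 0.6 F [-0.1 -7.9  5.4] 5.75
```

View pics/s4.png

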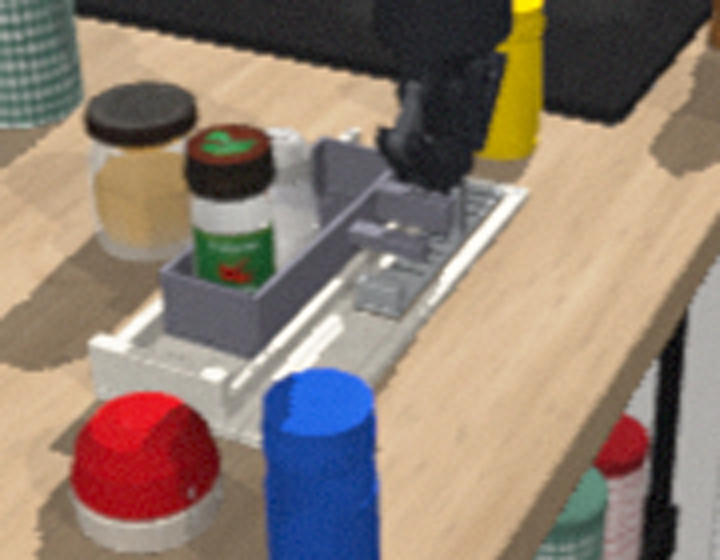

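The caddy slides with its jars upright, the catch is down and the low fin is approaching the tooth. Continuing.

```bash
python3 -m creep '[0,-0.01,0,0,1, 0,-0.02,0,0,1, 0,-0.03,0,0,1, 0,-0.04,0,0,1, 0,-0.05,0,0,1, 0,-0.06,0,0,1, 0,-0.07,0,0,1, 0,-0.08,0,0,1, 0,-0.09,0,0,1, 0,-0.1,0,0,1, 0,-0.11,0,0,1, 0,-0.12,0,0,1, 0,-0.13,0,0,1]';  python3 - <<'E'
from h import *
go(w(-40,-22,11))
E
```

```text
time_s: 7.42
tool_pos: [0.4927, 0.2024, 0.0114]
eef_rot: [3.136, 0.016, -0.007]
ft_force: [-1.0, -7.9, 6.4]
finger_gap: 0.001
finger_force: 5.3
at dock [[-40.44252081 -30.26025617]] 0.011421486967822456 rows [ 0.002 -0.033  0.001] yaw 0.6 F [-1.  -7.9  6.4] 7.425
```

Close to the end stop; now smaller steps while watching the force.

```bash
python3 -m creep '[0,-0.006,0,0,1, 0,-0.012,0,0,1, 0,-0.018,0,0,1, 0,-0.024,0,0,1]';  python3 -m creep '[0,-0.005,0,0,1, 0,-0.01,0,0,1]'
python3 - <<'E'
from h import *
go(w(-40,-22,11))
im=r.capture('top');cv2.imwrite('pics/t5.png',cv2.resize(im[180:256,190:362],None,fx=4.6,fy=4.6,interpolation=2))
E
```

```text
time_s: 7.92
tool_pos: [0.4926, 0.2083, 0.0114]
eef_rot: [3.135, 0.016, -0.007]
ft_force: [-1.7, -8.3, 5.4]
finger_gap: -0.003
finger_force: 5.3
time_s: 8.18
tool_pos: [0.4925, 0.2108, 0.0114]
eef_rot: [3.135, 0.016, -0.007]
ft_force: [-1.0, -9.4, 6.3]
finger_gap: 0.004
finger_force: 5.3
at dock [[-40.4648483  -21.87378174]] 0.01141626385275243 rows [0.002 0.    0.002] yaw 0.6 F [-1.  -9.4  6.3] 8.175
```

View pics/t5.png

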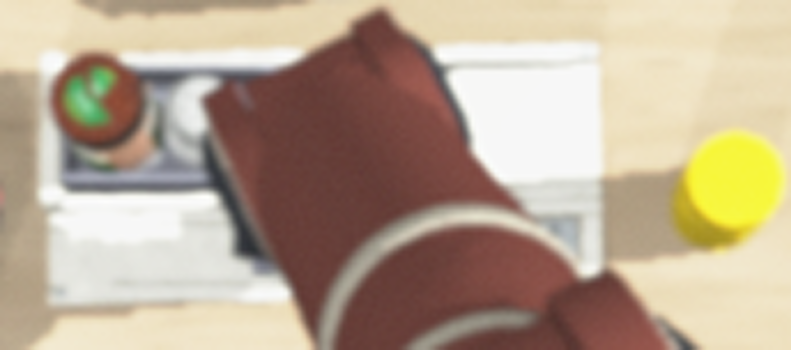

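The caddy's front edge at x≈62 is practically at the end stop's face. I'll push on gently until the force rises.

```bash
for i in 1; do python3 -m creep '[0,-0.004,0,0,1, 0,-0.008,0,0,1, 0,-0.008,0,0,1]'; done; python3 -m creep '[0,-0.004,0,0,1, 0,-0.008,0,0,1, 0,-0.008,0,0,1]'
```

```text
time_s: 8.6
tool_pos: [0.4925, 0.2122, 0.0114]
eef_rot: [3.135, 0.016, -0.008]
ft_force: [-1.3, -10.0, 6.2]
finger_gap: -0.0
finger_force: 6.1
time_s: 8.98
tool_pos: [0.4925, 0.2122, 0.0114]
eef_rot: [3.132, 0.014, -0.009]
ft_force: [-2.0, -12.9, 8.1]
finger_gap: -0.003
finger_force: 8.1
```

```bash
python3 -m creep '[0,-0.006,0,0,1, 0,-0.012,0,0,1, 0,-0.012,0,0,1]'
python3 - <<'E'
from h import *
go(w(-40,-22,11))
E
```

```text
time_s: 9.35
tool_pos: [0.4924, 0.2122, 0.0115]
eef_rot: [3.128, 0.011, -0.01]
ft_force: [-1.3, -16.6, 10.3]
finger_gap: -0.001
finger_force: 11.3
at dock [[-40.5852881  -20.43742729]] 0.011456249441662392 rows [0.002 0.006 0.002] yaw 0.38 F [ -1.3 -16.6  10.3] 9.35
```

The caddy is firmly home: no travel while the force climbs. I'll back off the fin with the strip still down, then let it rise.

```bash
python3 -m creep '[0,0.02,0,0,1, 0,0.04,0,0,1, 0,0.06,0,0,1, 0,0.07,0,0,1, 0,0.07,0,0,1]'; python3 -m creep '[0,0,-0.015,0,1, 0,0,-0.03,0,1, 0,0,-0.045,0,1, 0,0,-0.06,0,1, 0,0,-0.09,0,1, 0,0,-0.2,0,1, 0,0,-0.4,0,1, 0,0,-0.6,0,1, 0,0.2,-0.7,0,1, 0,0.4,-0.8,0,1, 0,0.6,-0.8,0,1, 0,0.8,-0.8,0,1, 0,1,-0.8,0,1, 0,1,-0.8,0,1]'
python3 - <<'E'
from h import *
a=r.capture('top');b=r.capture('side')
t=cv2.resize(a[180:256,190:362],None,fx=4.6,fy=4.6,interpolation=2)
s=cv2.resize(b[190:290,205:335],None,fx=2.4,fy=2.4,interpolation=2)
o=np.zeros((595,800,3),np.uint8);o[:t.shape[0],:t.shape[1]]=t;o[352:352+s.shape[0],:s.shape[1]]=s
s=cv2.resize(b[90:410:1,:],None,fx=.75,fy=.75);o[352:592,350:350+420]=s[:240]
cv2.imwrite('pics/e6.png',o)
E
```

```text
time_s: 9.98
tool_pos: [0.4951, 0.206, 0.0122]
eef_rot: [-3.139, -0.022, -0.003]
ft_force: [-0.1, 2.7, 5.0]
finger_gap: 0.003
finger_force: 2.2
time_s: 11.72
tool_pos: [0.496, -0.0518, 0.2116]
eef_rot: [3.138, 0.004, -0.004]
ft_force: [0.7, 0.9, 0.6]
finger_gap: -0.0
finger_force: 0.0
```

View pics/e6.png

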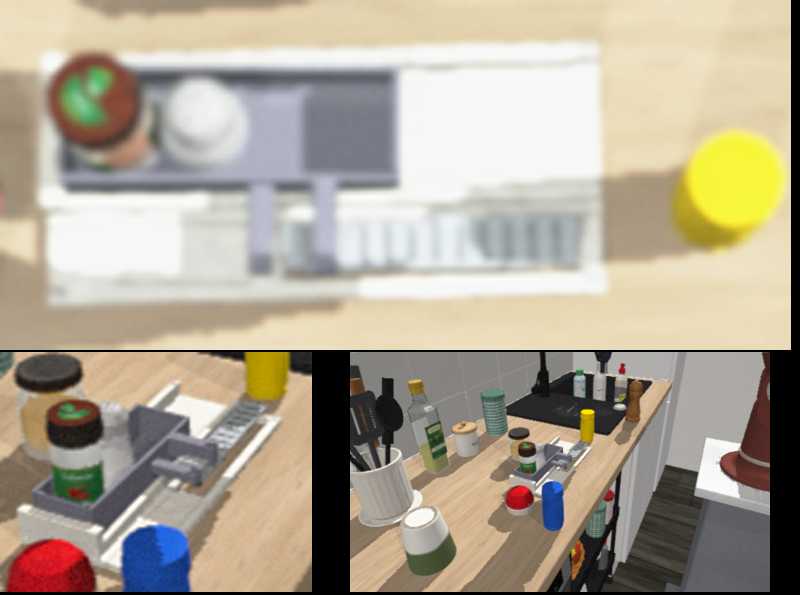

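The top crop shows the tooth at (283–310) between the fins (250–275 and 313–338). The strip end is back at (583,265), as when up, and the jars are standing with the neighbours unmoved. A last check of the numbers, then hand-in.

Run:
```python
from h import *
C=lambda x,y:(190+x/4.6,180+y/4.6)
for p,z in (((338,268),48),((249,268),38),((397,70),48),((583,265),25)): print(p,dock(onz('top',[C(*p)],z/1e3)).round(1))
s=r.read_state();print(s['ft_force'].round(1),s['joint_vel'].round(3))
r.finish_job()
```

```text
(338, 268) [[-53.9  -7.8]]
(249, 268) [[-51.7  36.5]]
(397, 70) [[ 44.1 -38.6]]
(583, 265) [[ -52.5 -128.9]]
[0.2 1.3 0.1] [-0.035 -0.    -0.036 -0.004 -0.002 -0.003  0.   ]
the job is handed in; nothing more can be done
```

The caddy stands home against the end stop (measured about 45 mm along the dock), locked by the tooth between its fins; the jars are upright, nothing else moved, the arm is clear, and I handed the job in at about 12 s.

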